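# Clamp the roaster's spare gear with the ratchet lever

## Task

Clamp the spare gear in the small vice by working its ratchet lever: turn the lever clockwise (seen from above) to its stop, lift it off its serrations, swing it back, let it drop in and turn again, as often as needed, until the gear is held firmly against the notched jaw. Tighten by feel, hand-tight: stop when the lever resists about one and a half times to twice as much as while it ran free, and do not force it further. Leave the lever fully down in its serrations, keep off the gear and the moving jaw, and leave the other things alone.

Things in the scene. Friction and masses are not known exactly. Their poses are not given: they have to be found in the camera images.
- vice: Small grey bench vice, steel jaws, fixed to the counter. Bed 84 (x) by 216 (y) by 12 mm, gear lying on it; origin at counter height, z up. The jaws close along its y axis. The lever's upright pivot is at local (0, -72 mm); the lever reaches from it to the vice's -x side (the robot's side).
- hub_axis (a point): Point on the lever's pivot axis, 71 mm above the counter. Lever angle = direction from here to the knob: 0 along the vice's -x, positive towards its +y, growing as the lever turns clockwise seen from above (tightening). Two stop pins, 28 mm from the axis, keep it between about -0.80 and +0.80 rad, lever up or down. It starts between -0.78 and +0.05 rad.
- knob (a point): Middle of the black upright knob at the lever's end, 90 mm from the pivot: near-cylinder sleeve 20 mm across, 76 to 123 mm above the counter when the lever is down (this point at 101 mm). The flat arm below it is 12 mm wide, top at 76 mm. It revolves freely on its pin, so a gripper can keep its heading while it leads it round.
- lever (a joint): Lift of the lever along its pivot, m: 0 fully down in the serrations, 0.009 highest. Spring and weight press it down with 4.5 N at the bottom to 7 N at the top. Lifted over 5 mm it swings freely and the hub stays where it is. Lowered onto a tooth top it stands at 3 to 4 mm; swing it a little until it drops to 0.
- hub: Serrated hub under the lever, origin on the pivot axis at counter height: 12 upright teeth, 4 mm deep, 0.52 rad apart, about 0.17 rad of free play. Clockwise from above it closes the jaw 8 mm per rad; turned back with the lever down it opens it. It runs with a steady friction of 0.45 N m (4 to 5 N at the knob) and stays where it is left.
- jaw: Moving steel jaw, 60 mm wide, its flat face 22 mm to the -y side of this origin, top 35 mm above the counter; it closes along the vice's +y. With the gear seated, 10 N of clamping adds about 0.8 N at the knob and takes some 0.035 rad. Wanted: a clamp of 15 to 75 N, best 25 to 50 N, that is 2 to 4 N more at the knob than while it runs free.
- spare_gear: Brass gear, 48 mm across, 16 mm tall, lying flat and loose on the vice's bed between the jaws; origin at the centre of its underside. The closing jaw slides it into the fixed jaw's V notch at the vice's +y end. That jaw was set by hand anywhere along 5 mm, so where the gear comes tight must be felt: after 1.4 to 2.9 rad of hub turn from the start, always beyond the lever's first stroke.
- bearing_6002: Bystander: ball bearing 35 mm across lying beside the vice. Leave it.
- bolt_1: Bystander: steel bolt 53 mm long, beside the vice. Leave it.
- bolt_2: Bystander: another such bolt. Leave it.
- spanner: Bystander: spanner 179 mm long, behind the vice. Leave it.
Things that resemble listed ones, but are neither listed nor needed, are in the scene too. There is more than one size of the spare_gear; the one meant has the size given above.

How it is judged:
By the outcome, as a careful person would: the job done as asked, in the order asked, and still so for the second after the job is handed in, with the robot touching nothing.
It also fails if it takes over 72 s, if anything falls off the work surface, if the arm or the gripper's body presses on something with over 40 N, if the wrist force passes 120 N, or if a joint passes its speed limit or range.

## Robot

A 6-joint arm with a two-finger parallel gripper is mounted at the origin on a cart in front of the work surface, level with it; the furniture and walls round the work are solid. World frame = base frame: x ahead of the robot, y to its left, z up, the work surface at z = 0. Lengths are in mm, angles in rad, forces in N, time in s.
With the tool pointing down it reaches from about 350 to 925 mm from the base axis. Payload 6.4 kg.
Tool frame: the origin (TCP) lies midway between the tips of the shut fingers; the grasp point (between the pads) lies 19 mm behind it (robot.hold_point_z is the distance from the TCP to the grasp point, in mm); x points along the fingers, z is the direction in which the jaws open and shut, and the axes are right-handed (so a half turn about x gives the same grasp; the last joint's range is limited). The gripper opens to 85 mm and grips with 20 to 120 N. Pads are 22 mm wide; open, the fingers measure 114 mm over their backs; the gripper's body (76 mm by 85 mm) begins 54 mm behind the grasp point. The pads swing forward as they close: fully open they stand 13 mm farther back than shut.
Start: joints at [-1.296, 0.245, 1.558, -0, 1.339, -0.174], TCP at [282.031, -585.638, 231.29] pointing down, gripper open.
Joint ranges: [-3.13, 3.13], [-1.02, 2.26], [0.13, 2.54], [-0.95, 4.09], [0.21, 2.88], [-2.74, 2.74]. Speed limits (rad/s): [2.57, 2.57, 3.14, 3.14, 3.14, 3.14].

## Interface

Orientations are given as a unit quaternion [w, x, y, z].
In Python, from cell import robot, read_camera, calibration, job gives the robot as it stands. The module is installed in compiled form; this text tells all that it offers.
- The arm moves only by the shell command python3 -m inch 'ROWS' [OPENING] [FORCE]. ROWS is JSON, a list of rows, each a list of 2 entries, a list of its own where there are three numbers: the shift along the tool's x, y, z in cm, then the turn, a rotation vector about the tool's x, y, z in degrees. A call has 1 to 12 rows; each row shifts and turns the commanded pose from where the row before left it, along the tool's axes as they then stand; what a row does not reach is not made up. A row lasts 1/12 s, in which the tool goes at most 41.7 mm and 7.16 degrees, less where a joint would pass 70% of its speed; a pose out of reach is approached as far as the arm can. A call is refused whole if a number of a shift passes 4.17 or a number of a turn 7.16, either way. A call with a gripper value outside its range is refused whole. OPENING is the opening in per cent of the stroke, from 0 (shut) to 100 (fully open), set as the call begins (- or left out, the last holds). The fingers move at their own pace and stop on an object; FORCE is the grip in N (left out, the last holds). Time passes only in rows, so rows that do not move let the fingers close. It gives the time, the measured TCP pose, the force and the opening at its end, in the units of the state.
- robot.read_state(): the state, without advancing time (a new reading comes with each control period).
- read_camera(name): name is "scene" or "top"; returns the picture (420x560x3 uint8, blue, green, red); there is no depth.
- calibration(name): a dict with "fx", "fy", "cx", "cy" (pixels), "R" (3x3) and "t" (3): a world point X has camera coordinates R X + t. Camera axes: x right, y down, z forward; pixel columns grow to the right and rows downward; lengths in mm; the calibration is good to about 2 mm. A picture is of the moment at which its call begins. calibration takes no time and is no camera call.
- job.hand_in(): hands the job in, once; it reports no verdict.
The state is a dict: "time_s": time; "q": joint angles; "dq": joint speeds; "tau": joint torques, N m; "eef_pos": TCP position; "tool_rot": TCP orientation; "contact_force": force on the tool from outside, world axes, zero at the start; "torque": the same for the moment, N m; "finger_gap": finger opening in mm.
Only numpy, scipy, OpenCV 4.12 (cv2) and the standard library are available. Lean on these libraries where they do the work, as an engineer would, in place of code of your own. Each camera call takes 0.05 s, during which the arm holds its last target.

## Working session

There is one attempt and no reset: what is moved stays moved. The work goes in short steps, Python scripts to look and compute and a shell command to move; the robot and the scene stay as the last step left them, time stands still between calls to the robot, and variables do not carry over. Pictures are saved under pics/ and viewed, and the job is handed in when it is done.

```bash
ls; mkdir -p pics; python3 - <<'E'
from cell import robot, read_camera, calibration, job
import cv2
for n in("scene","top"):
    im=read_camera(n); cv2.imwrite(f"pics/{n}0.png",im)
    c=calibration(n); print(n,c)
print(robot.read_state())
E
```

```text
pics
scene {'fx': 475.80314163356485, 'fy': 475.80314163356485, 'cx': 277.91496019154414, 'cy': 199.44831190686443, 'R': array([[-0.84893329, -0.52828257,  0.01515864],
       [-0.26814166,  0.40582409, -0.87373157],
       [ 0.45542542, -0.74580448, -0.48617215]]), 't': array([497.9160463 , 241.91707633, 656.71385572])}
top {'fx': 408.70553002186716, 'fy': 408.70553002186716, 'cx': 280.15307902299503, 'cy': 210.2526132130572, 'R': array([[-0.02238438, -0.99870149, -0.04576327],
       [-0.98386945,  0.03013196, -0.17633201],
       [ 0.17748198,  0.041078  , -0.98326637]]), 't': array([ 32.04776279, 595.68750881, 892.30633783])}
{'time_s': 0.1, 'q': array([-1.29609668e+00,  2.45742933e-01,  1.55887764e+00,  1.18430590e-05,
        1.33869038e+00, -1.74102842e-01]), 'dq': array([ 0.00048264, -0.00134058, -0.00243849,  0.0004623 , -0.001556  ,
        0.00095689]), 'tau': array([ 8.11137888e-04, -4.30670249e+01, -3.27128971e+01, -1.59134661e-04,
        2.78698302e-03,  3.32786129e-06]), 'eef_pos': array([ 281.89764279, -585.14598413,  230.29912135]), 'tool_rot': array([ 0.59827646,  0.37661357,  0.59917225, -0.37579265]), 'contact_force': array([-0.25205725, -0.32559056,  0.67928206]), 'torque': array([-0.00226669,  0.02734686,  0.00715374]), 'finger_gap': 85.77251359519556}
```

View pics/scene0.png

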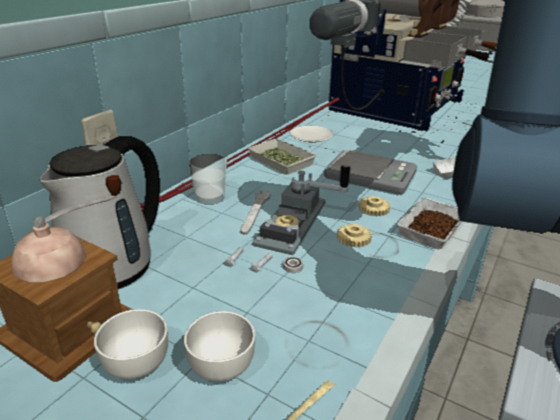

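View pics/top0.png

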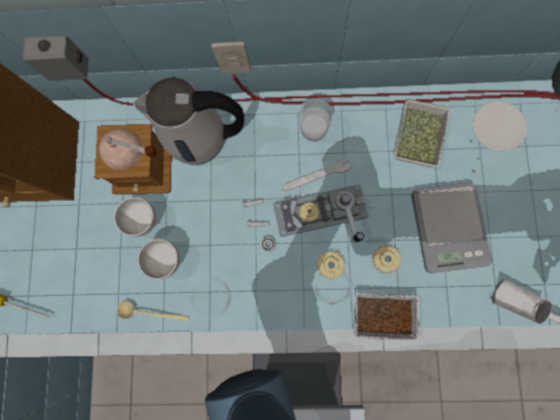

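The vice is at about (320,211) in the top view. Its hub is near (346,200) and the knob near (359,237); in the scene view the knob is at (345,176). I'll enlarge both.

```bash
python3 - <<'E'
import cv2,numpy as np
a=cv2.imread("pics/top0.png")[175:265,260:390]; b=cv2.imread("pics/scene0.png")[155:260,235:375]
a=cv2.resize(a,None,fx=6,fy=6,interpolation=cv2.INTER_CUBIC);b=cv2.resize(b,None,fx=5,fy=5,interpolation=cv2.INTER_CUBIC)
cv2.imwrite("pics/tc.png",a);cv2.imwrite("pics/sc.png",b)
E
```

```text
(no output)
```

View pics/tc.png

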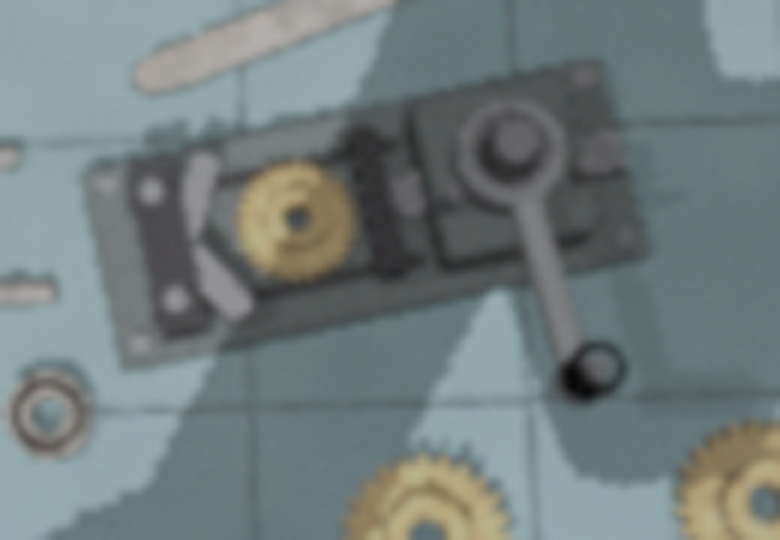

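View pics/sc.png

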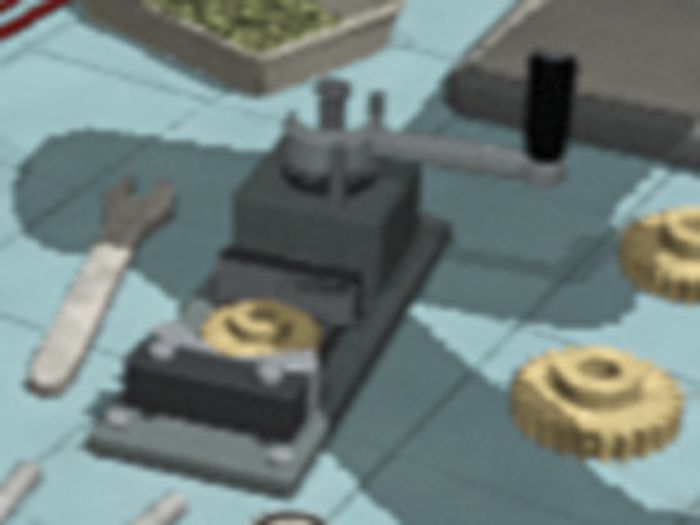

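```bash
cat > h.py <<'E'
import numpy as np
from cell import calibration
C={n:calibration(n) for n in("top","scene")}
def ray(n,u,v):
    c=C[n];d=c["R"].T@np.array([(u-c["cx"])/c["fx"],(v-c["cy"])/c["fy"],1]);return -c["R"].T@c["t"],d
def onz(n,u,v,z):
    o,d=ray(n,u,v);return o+d*(z-o[2])/d[2]
def tri(p,q):
    o1,d1=ray("top",*p);o2,d2=ray("scene",*q)
    d1/=np.linalg.norm(d1);d2/=np.linalg.norm(d2)
    A=np.array([d1,-d2]).T;s=np.linalg.lstsq(A,o2-o1,rcond=None)[0]
    a=o1+s[0]*d1;b=o2+s[1]*d2;return (a+b)/2,np.linalg.norm(a-b)
def proj(n,X):
    c=C[n];p=c["R"]@np.asarray(X,float)+c["t"];return np.array([c["fx"]*p[0]/p[2]+c["cx"],c["fy"]*p[1]/p[2]+c["cy"]])
E
python3 - <<'E'
from h import *
t=lambda u,v:(260+u/6-.42,175+v/6-.42)
s=lambda u,v:(235+u/5-.4,155+v/5-.4)
P=[onz("top",*t(*p),12) for p in[(82,175),(605,60),(650,255),(125,368)]]
P=np.array(P);print(P)
for i in range(4):print(np.linalg.norm(P[i]-P[i-1]))
ctr=P.mean(0)
ydir=(P[0]+P[3]-P[1]-P[2]);ydir/=np.linalg.norm(ydir)
xdir=(P[0]+P[1]-P[2]-P[3]);xdir/=np.linalg.norm(xdir)
print(ctr,ydir,xdir,"yaw",np.arctan2(-ydir[0],ydir[1]),np.arctan2(xdir[1],xdir[0]))
hub=ctr-72*ydir;print("hub",hub)
k=onz("top",*t(603,368),123);print("knobtop",k)
print(tri(t(603,368),s(554,55)), tri(t(585,375),s(549,106)))
print(onz("top",*t(512,150),71),onz("scene",*s(549,106),101))
for z in(76,101,123):print(onz("scene",*s({76:545,101:549,123:553}[z],{76:158,101:106,123:58}[z]),z))
# axis of knob hub
E
```

```text
[[ 620.40775811   34.41947355   12.        ]
 [ 661.0896438  -178.04669938   12.        ]
 [ 580.87828887 -191.27161109   12.        ]
 [ 541.50664736   18.77932136   12.        ]]
80.43630796424475
216.3258894846368
81.2942787005085
213.7089618562254
[600.97058453 -79.02987889  12.        ] [-0.18615626  0.98252015  0.        ] [0.98394001 0.17849947 0.        ] yaw 0.18724856109502225 0.1794612202372716
hub [ 614.37383517 -149.77132977   12.        ]
knobtop [ 523.9572205  -153.31180893  123.        ]
(array([ 524.59086078, -153.26217107,  122.01162519]), np.float64(1.1201328792934393)) (array([ 524.04600543, -150.13848083,  100.83585217]), np.float64(0.05867758849419755))
[ 613.26727773 -131.81475408   71.        ] [ 523.88713693 -149.83356151  101.        ]
[ 524.66341773 -152.5468637    76.        ]
[ 523.88713693 -149.83356151  101.        ]
[ 523.44265736 -148.31678751  123.        ]
```

```bash
python3 - <<'E'
from h import *
t=lambda u,v:(260+u/6-.42,175+v/6-.42)
s=lambda u,v:(235+u/5-.4,155+v/5-.4)
print("post",tri(t(518,133),s(332,88)))
print("ring",tri(t(512,152),s(332,150)))
print("gear",tri(t(298,218),s(262,318)))
print("gearhole z28",onz("top",*t(298,218),28))
print([onz("scene",*s(*p),12) for p in[(90,442),(290,492),(450,228)]])
P=np.array([600.97-.0,-79.03,0])
for lab,hub in(("a",[614.4,-149.8,71]),("b",[613.3,-131.8,71])):
  for n in("top","scene"):
    p=proj(n,hub); print(lab,n,(p-[260,175]+.42)*6 if n=="top" else (p-[235,155]+.4)*5)
E
```

```text
post (array([ 614.65052956, -132.12731183,   91.96420046]), np.float64(1.5124235352968074))
ring (array([ 613.6216483 , -132.97834233,   62.81011643]), np.float64(1.1340574077579657))
gear (array([597.59490184, -51.64765033,  26.42266374]), np.float64(0.1156800454519597))
gearhole z28 [597.26292524 -51.62362643  28.        ]
[array([617.6309051 ,  41.14008961,  12.        ]), array([537.68751236,  27.6900121 ,  12.        ]), array([ 579.33107354, -183.40042016,   12.        ])]
a top [559.75685953 145.57344687]
a scene [349.27286006 117.09509368]
b top [511.9563447  149.91635719]
b scene [330.7164454  133.68628353]
```

```bash
cat >> h.py <<'E'
from scipy.spatial.transform import Rotation as Ro
HUB=np.array([614.,-132.3]);PSI=0.183;RL=90.
def knob(th): # xy
    a=np.pi+PSI-th; return HUB+RL*np.array([np.cos(a),np.sin(a)])
def theta(p):
    d=np.asarray(p[:2])-HUB; return -( (np.arctan2(d[1],d[0])-np.pi-PSI+np.pi)%(2*np.pi)-np.pi), np.linalg.norm(d)
def rot(st):
    w,x,y,z=st["tool_rot"];return Ro.from_quat([x,y,z,w]).as_matrix()
def show():
    from cell import robot
    st=robot.read_state();R=rot(st);p=st["eef_pos"];print("t",round(st["time_s"],2),"p",p.round(1),"F",st["contact_force"].round(2),"gap",round(st["finger_gap"],1),"theta,r",np.round(theta(p),3));return st,R,p
E
python3 - <<'E'
from h import *
st,R,p=show();print(R.round(3));print(st["q"].round(3))
print("az of tool z",np.degrees(np.arctan2(R[1,2],R[0,2])))
print("knob scan",knob(-.03),"gear cup",onz("top",520,300,0))
E
```

```text
t 0.1 p [ 281.9 -585.1  230.3] F [-0.25 -0.33  0.68] gap 85.8 theta,r [ -0.755 561.571]
[[-0.     0.901  0.434]
 [ 0.002  0.434 -0.901]
 [-1.     0.    -0.002]]
[-1.296  0.246  1.559  0.     1.339 -0.174]
az of tool z -64.28565337091021
knob scan [ 526.03389787 -151.32537451] gear cup [ 3.79928622e+02 -5.27639395e+02 -1.13686838e-13]
```

```bash
python3 -m inch '[[[0,0,0],[7.16,0,0]],[[0,0,0],[7.16,0,0]],[[0,2.2,-2.55],[0,0,0]],[[0,2.2,-2.55],[0,0,0]],[[0,2.2,-2.55],[0,0,0]],[[0,2.2,-2.55],[0,0,0]],[[0,2.2,-2.55],[0,0,0]],[[0,2.2,-2.55],[0,0,0]],[[0,2.2,-2.55],[0,0,0]],[[0,2.2,-2.55],[0,0,0]],[[0,2.2,-2.55],[0,0,0]],[[0,2.2,-2.55],[0,0,0]]]' 60 50; cat >> h.py <<'E'
def to(x,y,z):
    st,R,p=show();print("shift cm",(R.T@(np.array([x,y,z])-p)/10).round(2),"az",np.degrees(np.arctan2(R[1,2],R[0,2])).round(1),"R z",R[:,2].round(3))
E
python3 -c "
from h import *
to(525,-151.5,160)"
```

```text
time_s: 1.1
eef_pos: [447.6, -290.5, 230.9]
tool_rot: [0.547, 0.448, 0.547, -0.448]
contact_force: [1.1, -0.5, 0.6]
finger_gap: 51.3
t 1.1 p [ 447.6 -290.5  230.9] F [ 1.12 -0.54  0.64] gap 51.3 theta,r [ -0.577 229.551]
shift cm [  7.09  10.33 -12.09] az -78.6 R z [ 0.197 -0.98  -0.001]
```

```bash
python3 -m inch '[[[0,2.0,-2.4],[0,0,0]],[[0,2.0,-2.4],[0,0,0]],[[0,2.1,-2.4],[0,0,0]],[[0,2.1,-2.4],[0,0,0]],[[0,2.1,-2.4],[0,0,0]],[[2.5,0,0],[0,0,0]],[[2.5,0,0],[0,0,0]],[[2.0,0,0],[0,0,0]],[[0,0,0],[0,0,0]]]'
python3 - <<'E'
from h import *
to(525,-151.5,88)
from cell import read_camera
import cv2
a=read_camera("top")[170:270,280:430];b=read_camera("scene")[110:230,270:430]
a=cv2.resize(a,(750,500),interpolation=cv2.INTER_CUBIC);b=cv2.resize(b,(800,600),interpolation=cv2.INTER_CUBIC)
cv2.imwrite("pics/t1.png",a);cv2.imwrite("pics/s1.png",b)
E
```

```text
time_s: 1.85
eef_pos: [521.6, -152.3, 156.1]
tool_rot: [0.544, 0.447, 0.551, -0.448]
contact_force: [-0.3, 0.8, -1.5]
finger_gap: 51.4
t 1.85 p [ 521.6 -152.3  156.1] F [-0.29  0.79 -1.49] gap 51.4 theta,r [-3.000e-02  9.457e+01]
shift cm [6.81 0.4  0.03] az -78.6 R z [ 0.198 -0.98  -0.006]
```

View pics/s1.png

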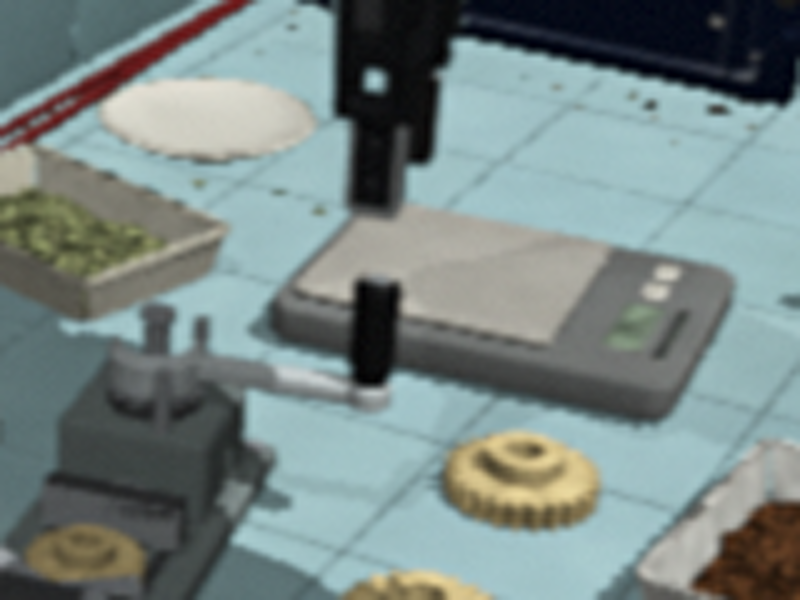

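View pics/t1.png

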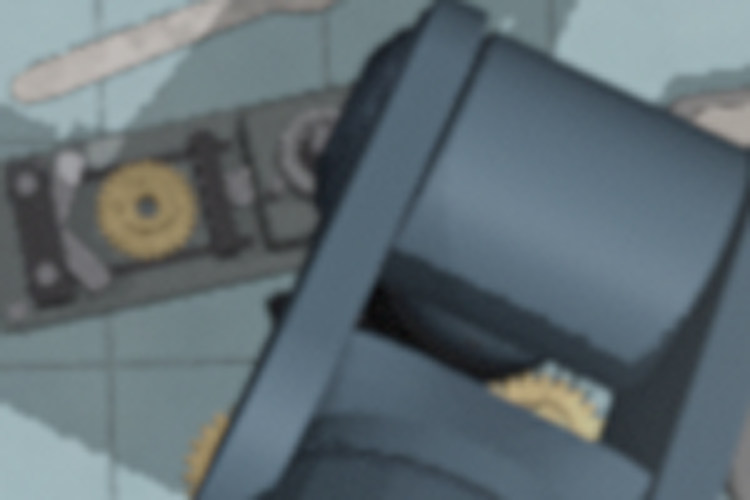

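```bash
python3 -m inch '[[[2.3,0.1,0],[0,0,0]],[[2.3,0.1,0],[0,0,0]],[[2.3,0.1,0],[0,0,0]],[[0,0,0],[0,0,0]],[[0,0,0],[0,0,0]],[[0,0,0],[0,0,0]]]'
python3 -c "
from h import *
to(525,-151.5,86)"
```

```text
time_s: 2.45
eef_pos: [528.9, -154.5, 94.7]
tool_rot: [0.548, 0.448, 0.546, -0.448]
contact_force: [-0.4, -0.0, 0.9]
finger_gap: 51.0
t 2.45 p [ 528.9 -154.5   94.7] F [-0.37 -0.03  0.92] gap 51.0 theta,r [-7.2000e-02  8.7913e+01]
shift cm [ 0.87 -0.33 -0.38] az -78.6 R z [ 0.197 -0.98   0.002]
```

```bash
python3 -m inch '[[[0.8,-0.3,-0.3],[0,0,0]],[[0,0,0],[0,0,0]],[[0,0,0],[0,0,0]]]'
python3 -c "
from h import *
to(525,-151.5,86)"
python3 -m inch '[[[0,0,0],[0,0,0]],[[0,0,0],[0,0,0]],[[0,0,0],[0,0,0]],[[0,0,0],[0,0,0]],[[0,0,0],[0,0,0]],[[0,0,0],[0,0,0]]]' 0 40
python3 -c "
from h import *
to(525,-151.5,86)"
```

```text
time_s: 2.7
eef_pos: [523.9, -151.2, 84.7]
tool_rot: [0.547, 0.448, 0.547, -0.448]
contact_force: [-0.7, 0.4, 0.0]
finger_gap: 51.1
t 2.7 p [ 523.9 -151.2   84.7] F [-0.67  0.37  0.04] gap 51.1 theta,r [-2.4000e-02  9.2055e+01]
shift cm [-0.13  0.1   0.05] az -78.6 R z [ 0.198 -0.98   0.   ]
time_s: 3.2
eef_pos: [524.2, -151.4, 84.6]
tool_rot: [0.547, 0.448, 0.547, -0.448]
contact_force: [-2.2, -0.2, 2.7]
finger_gap: 19.2
t 3.2 p [ 524.2 -151.4   84.6] F [-2.22 -0.23  2.7 ] gap 19.2 theta,r [-2.700e-02  9.184e+01]
shift cm [-0.14  0.08  0.02] az -78.6 R z [ 0.198 -0.98   0.   ]
```

```bash
cat >> h.py <<'E'
def arc(th1,n,r=None,dz=0,frm=None):
    st,R,p=show(); t0,r0=theta(p)
    if frm is not None:t0=frm
    if r is None:r=r0
    P=lambda th,r:HUB+r*np.array([np.cos(np.pi+PSI-th),np.sin(np.pi+PSI-th)])
    prev=np.r_[P(t0,r0),0]
    for k in range(1,n+1):
        q=np.r_[P(t0+(th1-t0)*k/n,r),0];d=R.T@(q-prev)/10;prev=q
        print(k,d.round(2))
E
python3 -c "
from h import *
arc(0.69,12)"
```

```text
t 3.2 p [ 524.2 -151.4   84.6] F [-2.22 -0.23  2.7 ] gap 19.2 theta,r [-2.700e-02  9.184e+01]
1 [-0.    0.01 -0.55]
2 [-0.    0.04 -0.55]
3 [-0.    0.08 -0.54]
4 [-0.    0.11 -0.54]
5 [-0.    0.14 -0.53]
6 [-0.    0.17 -0.52]
7 [-0.    0.2  -0.51]
8 [-0.    0.23 -0.5 ]
9 [-0.    0.26 -0.48]
10 [-0.    0.29 -0.47]
11 [-0.    0.32 -0.45]
12 [-0.    0.34 -0.43]
```

```bash
cat >> h.py <<'E'
def feel():
    st,R,p=show();t,r=theta(p);a=np.pi+PSI-t
    er=np.array([np.cos(a),np.sin(a)]);et=np.array([np.sin(a),-np.cos(a)]) # increasing theta
    F=st["contact_force"][:2];print("resist tang %.2f radial %.2f"%(-F@et,F@er),"Fz %.2f"%st["contact_force"][2])
E
python3 -m inch '[[[0,0.01,-0.55],[0,0,0]],[[0,0.04,-0.55],[0,0,0]],[[0,0.08,-0.54],[0,0,0]],[[0,0.11,-0.54],[0,0,0]]]'
python3 -c "
from h import *
feel()"
python3 -m inch '[[[0,0.14,-0.53],[0,0,0]],[[0,0.17,-0.52],[0,0,0]],[[0,0.2,-0.51],[0,0,0]],[[0,0.23,-0.5],[0,0,0]]]'
python3 -c "
from h import *
feel()"
```

```text
time_s: 3.53
eef_pos: [521.8, -130.0, 84.7]
tool_rot: [0.548, 0.447, 0.547, -0.449]
contact_force: [-3.8, -6.2, 4.0]
finger_gap: 18.5
t 3.53 p [ 521.8 -130.    84.7] F [-3.79 -6.18  3.97] gap 18.5 theta,r [ 0.208 92.219]
resist tang 6.27 radial 3.63 Fz 3.97
time_s: 3.87
eef_pos: [524.5, -108.0, 84.6]
tool_rot: [0.547, 0.447, 0.547, -0.449]
contact_force: [-4.9, -4.4, 5.7]
finger_gap: 19.1
t 3.87 p [ 524.5 -108.    84.6] F [-4.92 -4.42  5.68] gap 19.1 theta,r [ 0.448 92.701]
resist tang 5.55 radial 3.59 Fz 5.68
```

```bash

python3 -m inch '[[[0,0.23,-0.49],[0,0,0]],[[0,0.26,-0.49],[0,0,0]],[[0,0.29,-0.47],[0,0,0]]]'
python3 -c "
from h import *
feel();arc(0.85,5)"
```

```text
time_s: 4.12
eef_pos: [529.9, -92.3, 84.6]
tool_rot: [0.548, 0.447, 0.547, -0.448]
contact_force: [-2.3, -5.1, 3.1]
finger_gap: 19.0
t 4.12 p [529.9 -92.3  84.6] F [-2.31 -5.1   3.09] gap 19.0 theta,r [ 0.627 93.131]
resist tang 5.60 radial -0.10 Fz 3.09
t 4.12 p [529.9 -92.3  84.6] F [-2.31 -5.1   3.09] gap 19.0 theta,r [ 0.627 93.131]
1 [-0.    0.26 -0.33]
2 [-0.    0.27 -0.32]
3 [-0.    0.28 -0.3 ]
4 [-0.    0.3  -0.29]
5 [-0.    0.31 -0.28]
```

```bash

python3 -m inch '[[[0,0.26,-0.33],[0,0,0]],[[0,0.27,-0.32],[0,0,0]],[[0,0.28,-0.3],[0,0,0]]]'
python3 -c "
from h import *
feel()"
python3 -m inch '[[[0,0,0],[0,0,0]]]'
python3 -c "
from h import *
feel();arc(0.9,3)"
```

```text
time_s: 4.37
eef_pos: [535.9, -81.3, 84.6]
tool_rot: [0.548, 0.447, 0.547, -0.448]
contact_force: [-3.4, -4.7, 4.4]
finger_gap: 19.1
t 4.37 p [535.9 -81.3  84.6] F [-3.37 -4.68  4.43] gap 19.1 theta,r [ 0.761 93.251]
resist tang 5.76 radial 0.26 Fz 4.43
time_s: 4.45
eef_pos: [536.1, -80.9, 84.5]
tool_rot: [0.548, 0.447, 0.547, -0.448]
contact_force: [-2.1, -3.2, 4.1]
finger_gap: 18.8
t 4.45 p [536.1 -80.9  84.5] F [-2.08 -3.19  4.05] gap 18.8 theta,r [ 0.766 93.287]
resist tang 3.81 radial -0.01 Fz 4.05
t 4.45 p [536.1 -80.9  84.5] F [-2.08 -3.19  4.05] gap 18.8 theta,r [ 0.766 93.287]
1 [-0.    0.3  -0.29]
2 [-0.    0.31 -0.27]
3 [-0.    0.32 -0.26]
```

```bash

for i in 1 2; do python3 -m inch '[[[0,0.15,-0.15],[0,0,0]]]' | head -1
python3 -c "
from h import *
feel()"; done
```

```text
time_s: 4.53
t 4.53 p [537.  -79.6  84.6] F [-4.22 -4.49  4.59] gap 19.1 theta,r [ 0.783 93.272]
resist tang 6.08 radial 0.94 Fz 4.59
time_s: 4.62
t 4.62 p [538.1 -78.   84.5] F [-5.41 -6.05  4.13] gap 19.0 theta,r [ 0.805 93.304]
resist tang 8.07 radial 0.88 Fz 4.13
```

```bash

python3 -m inch '[[[0,0.1,-0.1],[0,0,0]],[[0,0,0],[0,0,0]]]' | head -1
python3 -c "
from h import *
feel()"
```

```text
time_s: 4.78
t 4.78 p [538.6 -77.2  84.5] F [-4.71 -5.53  5.36] gap 19.5 theta,r [ 0.815 93.386]
resist tang 7.24 radial 0.53 Fz 5.36
```

```bash

python3 -m inch '[[[0,-0.3,0.29],[0,0,0]],[[-0.3,-0.1,0.1],[0,0,0]],[[-0.3,0,0],[0,0,0]],[[-0.2,0,0],[0,0,0]],[[0,0,0],[0,0,0]]]' | head -1
python3 -c "
from h import *
feel(); arc(-0.70,12,92.8)"
```

```text
time_s: 5.2
t 5.2 p [536.1 -80.9  92. ] F [ 3.34 -1.88 -6.73] gap 19.2 theta,r [ 0.766 93.346]
resist tang -0.27 radial -3.83 Fz -6.73
t 5.2 p [536.1 -80.9  92. ] F [ 3.34 -1.88 -6.73] gap 19.2 theta,r [ 0.766 93.346]
1 [-0.   -0.71  0.89]
2 [-0.   -0.64  0.94]
3 [-0.   -0.52  1.01]
4 [-0.   -0.39  1.06]
5 [-0.   -0.26  1.1 ]
6 [-0.   -0.12  1.13]
7 [-0.    0.01  1.13]
8 [0.   0.15 1.12]
9 [0.   0.29 1.1 ]
10 [0.   0.42 1.05]
11 [0.   0.54 0.99]
12 [0.   0.66 0.92]
```

```bash
sed -i 's/^HUB=.*;PSI/HUB=np.array([611.8,-130.5]);PSI/' h.py
python3 -c "
from h import *
feel(); arc(-0.70,14,90)"
```

```text
t 5.2 p [536.1 -80.9  92. ] F [ 3.34 -1.88 -6.73] gap 19.2 theta,r [ 0.763 90.519]
resist tang -0.26 radial -3.83 Fz -6.73
t 5.2 p [536.1 -80.9  92. ] F [ 3.34 -1.88 -6.73] gap 19.2 theta,r [ 0.763 90.519]
1 [-0.   -0.59  0.74]
2 [-0.   -0.55  0.76]
3 [-0.   -0.46  0.82]
4 [-0.   -0.38  0.86]
5 [-0.   -0.29  0.9 ]
6 [-0.   -0.19  0.92]
7 [-0.   -0.09  0.94]
8 [-0.    0.    0.94]
9 [0.   0.1  0.93]
10 [0.   0.2  0.92]
11 [0.   0.29 0.89]
12 [0.   0.39 0.86]
13 [0.   0.47 0.81]
14 [0.   0.56 0.76]
```

```bash

python3 -m inch '[[[0,-0.58,0.74],[0,0,0]],[[0,-0.55,0.76],[0,0,0]],[[0,-0.46,0.82],[0,0,0]],[[0,-0.38,0.86],[0,0,0]]]' | head -1
python3 -c "
from h import *
feel()"
python3 -m inch '[[[0,-0.29,0.9],[0,0,0]],[[0,-0.19,0.92],[0,0,0]],[[0,-0.09,0.94],[0,0,0]],[[0,0,0.94],[0,0,0]]]' | head -1
python3 -c "
from h import *
feel();arc(-0.70,7,90)"
```

```text
time_s: 5.53
t 5.53 p [ 522.5 -116.6   91.9] F [ 4.47 -0.59 -6.45] gap 18.7 theta,r [ 0.337 90.399]
resist tang -0.11 radial -4.51 Fz -6.45
time_s: 5.87
t 5.87 p [ 524.7 -154.2   92.2] F [ 5.05  1.92 -7.04] gap 18.9 theta,r [-8.2000e-02  9.0279e+01]
resist tang -0.53 radial -5.38 Fz -7.04
t 5.87 p [ 524.7 -154.2   92.2] F [ 5.05  1.92 -7.04] gap 18.9 theta,r [-8.2000e-02  9.0279e+01]
1 [-0.    0.12  0.79]
2 [-0.    0.16  0.78]
3 [-0.    0.23  0.76]
4 [-0.    0.29  0.74]
5 [-0.    0.36  0.71]
6 [-0.    0.42  0.68]
7 [-0.    0.47  0.64]
```

```bash

python3 -m inch '[[[0,0.14,0.79],[0,0,0]],[[0,0.17,0.78],[0,0,0]],[[0,0.23,0.76],[0,0,0]],[[0,0.29,0.74],[0,0,0]],[[0,0.36,0.71],[0,0,0]],[[0,0.42,0.68],[0,0,0]],[[0,0.47,0.64],[0,0,0]],[[0,0,0],[0,0,0]]]' | head -1
python3 -c "
from h import *
feel()"
```

```text
time_s: 6.53
t 6.53 p [ 556.2 -200.5   92.4] F [-0.59 -0.48 -6.15] gap 19.1 theta,r [-0.717 89.407]
resist tang -0.16 radial 0.75 Fz -6.15
```

```bash

python3 -m inch '[[[0,0.26,0.3],[0,0,0]],[[0,0.13,0.15],[0,0,0]],[[0,0,0],[0,0,0]]]' | head -1
python3 -c "
from h import *
feel()"
```

```text
time_s: 6.78
t 6.78 p [ 560.  -203.2   92.2] F [-1.2  -2.07 -5.79] gap 19.0 theta,r [-0.769 89.269]
resist tang 0.22 radial 2.38 Fz -5.79
```

```bash

python3 -m inch '[[[0,0.08,0.2],[0,0,0]],[[0,0,0],[0,0,0]]]' | head -1
python3 -c "
from h import *
feel()"
```

```text
time_s: 6.95
t 6.95 p [ 561.3 -204.5   92.4] F [ 0.92  1.22 -5.42] gap 19.2 theta,r [-0.789 89.577]
resist tang 0.07 radial -1.53 Fz -5.42
```

```bash

python3 -m inch '[[[0.25,0,0],[0,0,0]],[[0.25,0,0],[0,0,0]],[[0.2,0,0],[0,0,0]],[[0,0,0],[0,0,0]],[[0,0,0],[0,0,0]]]' | head -1
python3 -c "
from h import *
feel()"
```

```text
time_s: 7.37
t 7.37 p [ 561.5 -204.8   85.5] F [ 2.54  0.53 -3.66] gap 18.8 theta,r [-0.793 89.759]
resist tang 1.81 radial -1.87 Fz -3.66
```

```bash

python3 -m inch '[[[0.12,0,0],[0,0,0]],[[0,0,0],[0,0,0]]]' | head -1
python3 -c "
from h import *
feel(); arc(0.75,17,90.2)"
```

```text
time_s: 7.53
t 7.53 p [ 561.7 -205.1   84.8] F [ 1.97  0.04 -1.45] gap 18.4 theta,r [-0.796 89.876]
resist tang 1.62 radial -1.13 Fz -1.45
t 7.53 p [ 561.7 -205.1   84.8] F [ 1.97  0.04 -1.45] gap 18.4 theta,r [-0.796 89.876]
1 [-0.   -0.57 -0.59]
2 [-0.   -0.49 -0.66]
3 [-0.   -0.43 -0.7 ]
4 [-0.   -0.37 -0.73]
5 [-0.   -0.3  -0.76]
6 [-0.   -0.23 -0.79]
7 [-0.   -0.15 -0.81]
8 [-0.   -0.08 -0.82]
9 [-0.   -0.01 -0.82]
10 [-0.    0.07 -0.82]
11 [-0.    0.14 -0.81]
12 [-0.    0.22 -0.79]
13 [-0.    0.29 -0.77]
14 [-0.    0.35 -0.74]
15 [-0.    0.42 -0.7 ]
16 [-0.    0.48 -0.66]
17 [ 0.    0.54 -0.62]
```

```bash

python3 -m inch '[[[0.03,-0.54,-0.58],[0,0,0]],[[0,-0.49,-0.66],[0,0,0]],[[0,-0.43,-0.7],[0,0,0]],[[0,-0.37,-0.73],[0,0,0]]]' | head -1
python3 -c "
from h import *
feel()"
python3 -m inch '[[[0,-0.3,-0.76],[0,0,0]]]' | head -1
python3 -c "
from h import *
feel(); arc(0.6,24,90.2)"
```

```text
time_s: 7.87
t 7.87 p [ 539.  -183.4   84.9] F [ 5.9  -3.29 -3.04] gap 18.9 theta,r [-0.445 89.976]
resist tang 6.13 radial -2.84 Fz -3.04
time_s: 7.95
t 7.95 p [ 534.5 -176.6   84.9] F [ 5.59 -3.35 -4.25] gap 19.0 theta,r [-0.355 90.005]
resist tang 5.74 radial -3.08 Fz -4.25
t 7.95 p [ 534.5 -176.6   84.9] F [ 5.59 -3.35 -4.25] gap 19.0 theta,r [-0.355 90.005]
1 [-0.   -0.13 -0.33]
2 [-0.   -0.1  -0.34]
3 [-0.   -0.09 -0.35]
4 [-0.   -0.07 -0.35]
5 [-0.   -0.06 -0.35]
6 [-0.   -0.04 -0.36]
7 [-0.   -0.03 -0.36]
8 [-0.   -0.01 -0.36]
9 [-0.   -0.   -0.36]
10 [-0.    0.01 -0.36]
11 [-0.    0.03 -0.36]
12 [-0.    0.04 -0.36]
13 [-0.    0.06 -0.35]
14 [-0.    0.07 -0.35]
15 [-0.    0.08 -0.35]
16 [-0.    0.1  -0.34]
17 [-0.    0.11 -0.34]
18 [-0.    0.13 -0.34]
19 [-0.    0.14 -0.33]
20 [-0.    0.15 -0.33]
21 [-0.    0.16 -0.32]
22 [-0.    0.18 -0.31]
23 [-0.    0.19 -0.3 ]
24 [-0.   0.2 -0.3]
```

```bash
f(){ python3 -c "
from h import *
feel()"; }
python3 -m inch '[[[0.03,-0.13,-0.33],[0,0,0]],[[0.03,-0.11,-0.34],[0,0,0]],[[0,-0.1,-0.35],[0,0,0]]]' | head -1; f
python3 -m inch '[[[0,-0.08,-0.35],[0,0,0]],[[0,-0.07,-0.35],[0,0,0]]]' | head -1; f
python3 -m inch '[[[0,-0.05,-0.36],[0,0,0]],[[0,-0.03,-0.36],[0,0,0]]]' | head -1; f
```

```text
time_s: 8.2
t 8.2 p [ 529.6 -167.5   84.7] F [ 4.31 -3.54 -1.54] gap 19.0 theta,r [-0.239 90.162]
resist tang 5.00 radial -2.48 Fz -1.54
time_s: 8.37
t 8.37 p [ 526.9 -160.9   84.7] F [ 5.47 -3.74 -1.14] gap 18.6 theta,r [-0.161 90.222]
resist tang 5.37 radial -3.88 Fz -1.14
time_s: 8.53
t 8.53 p [ 524.7 -154.1   84.7] F [ 5.1  -4.53 -1.04] gap 19.1 theta,r [-8.100e-02  9.026e+01]
resist tang 5.70 radial -3.74 Fz -1.04
```

```bash
f(){ python3 -c "
from h import *
feel()"; }
python3 -m inch '[[[0,-0.02,-0.36],[0,0,0]],[[0,0,-0.36],[0,0,0]]]' | head -1; f
python3 -m inch '[[[0,0.0,-0.36],[0,0,0]],[[0,0.02,-0.36],[0,0,0]]]' | head -1; f
python3 -m inch '[[[0,0.03,-0.36],[0,0,0]],[[0,0.05,-0.36],[0,0,0]]]' | head -1; f
```

```text
time_s: 8.7
t 8.7 p [ 523.1 -147.1   84.7] F [ 5.18 -4.65 -1.34] gap 19.0 theta,r [-2.0000e-03  9.0287e+01]
resist tang 5.52 radial -4.23 Fz -1.34
time_s: 8.87
t 8.87 p [ 521.9 -140.1   84.7] F [ 5.08 -5.37 -1.99] gap 18.8 theta,r [7.7000e-02 9.0374e+01]
resist tang 5.87 radial -4.48 Fz -1.99
time_s: 9.03
t 9.03 p [ 521.4 -132.9   84.7] F [ 5.12 -4.77 -1.78] gap 18.8 theta,r [ 0.156 90.443]
resist tang 4.90 radial -4.99 Fz -1.78
```

```bash
python3 -c "
from h import *
arc(0.6,12,90.2)"
```

```text
t 9.03 p [ 521.4 -132.9   84.7] F [ 5.12 -4.77 -1.78] gap 18.8 theta,r [ 0.156 90.443]
1 [-0.    0.09 -0.32]
2 [-0.    0.08 -0.33]
3 [-0.    0.09 -0.32]
4 [-0.    0.1  -0.32]
5 [-0.    0.11 -0.31]
6 [-0.    0.12 -0.31]
7 [-0.    0.13 -0.31]
8 [-0.    0.14 -0.3 ]
9 [-0.    0.16 -0.3 ]
10 [-0.    0.17 -0.29]
11 [-0.    0.18 -0.28]
12 [-0.    0.19 -0.28]
```

```bash
f(){ python3 -c "
from h import *
feel()"; }
python3 -m inch '[[[0,0.1,-0.36],[0,0,0]],[[0,0.11,-0.35],[0,0,0]]]' | head -1; f
python3 -m inch '[[[0,0.11,-0.35],[0,0,0]],[[0,0.12,-0.34],[0,0,0]]]' | head -1; f
```

```text
time_s: 9.2
t 9.2 p [ 521.6 -125.6   84.6] F [ 3.47 -5.18 -0.62] gap 18.7 theta,r [ 0.237 90.345]
resist tang 4.98 radial -3.75 Fz -0.62
time_s: 9.37
t 9.37 p [ 522.3 -118.4   84.6] F [ 1.87 -5.64  0.53] gap 18.7 theta,r [ 0.318 90.357]
resist tang 5.34 radial -2.61 Fz 0.53
```

```bash
f(){ python3 -c "
from h import *
feel()"; }
python3 -m inch '[[[0,0.14,-0.34],[0,0,0]],[[0,0.15,-0.33],[0,0,0]]]' | head -1; f
```

```text
time_s: 9.53
t 9.53 p [ 523.5 -111.4   84.6] F [-0.07 -6.54  2.04] gap 19.3 theta,r [ 0.396 90.352]
resist tang 6.41 radial -1.32 Fz 2.04
```

```bash
f(){ python3 -c "
from h import *
feel()"; }
python3 -m inch '[[[0,0.17,-0.33],[0,0,0]],[[0,0.18,-0.32],[0,0,0]]]' | head -1; f
```

```text
time_s: 9.7
t 9.7 p [ 525.3 -104.6   84.6] F [-2.32 -9.03  2.89] gap 18.8 theta,r [ 0.473 90.325]
resist tang 9.31 radial -0.36 Fz 2.89
```

```bash
f(){ python3 -c "
from h import *
feel()"; }
python3 -m inch '[[[0,0,0],[0,0,0]]]' | head -1; f;f
python3 -m inch '[[[0,0,0],[0,0,0]]]' | head -1; f
```

```text
time_s: 9.78
t 9.78 p [ 525.3 -104.3   84.6] F [-1.02 -6.65  1.77] gap 19.1 theta,r [ 0.477 90.355]
resist tang 6.66 radial -0.95 Fz 1.77
t 9.78 p [ 525.3 -104.3   84.6] F [-1.02 -6.65  1.77] gap 19.1 theta,r [ 0.477 90.355]
resist tang 6.66 radial -0.95 Fz 1.77
time_s: 9.87
t 9.87 p [ 525.3 -104.5   84.6] F [-0.93 -6.15  2.46] gap 18.7 theta,r [ 0.475 90.345]
resist tang 6.16 radial -0.89 Fz 2.46
```

```bash
f(){ python3 -c "
from h import *
feel()"; }
python3 -m inch '[[[0,0.03,-0.06],[0,0,0]],[[0,0.03,-0.06],[0,0,0]]]' | head -1; f
```

```text
time_s: 10.03
t 10.03 p [ 525.5 -103.6   84.6] F [-1.13 -8.98  2.01] gap 18.6 theta,r [ 0.485 90.361]
resist tang 8.91 radial -1.59 Fz 2.01
```

```bash
f(){ python3 -c "
from h import *
feel()"; }
python3 -m inch '[[[0,-0.04,0.08],[0,0,0]],[[0,0,0],[0,0,0]]]' | head -1; f
python3 -m inch '[[[0,0,0],[0,0,0]],[[0,0,0],[0,0,0]],[[0,0,0],[0,0,0]],[[0,0,0],[0,0,0]]]' 60|tail -2; f
```

```text
time_s: 10.2
t 10.2 p [ 525.3 -104.2   84.6] F [-1.6  -7.06  2.24] gap 19.3 theta,r [ 0.478 90.378]
resist tang 7.23 radial -0.52 Fz 2.24
contact_force: [-1.0, -0.3, 0.5]
finger_gap: 51.3
t 10.53 p [ 524.6 -101.8   83.1] F [-0.96 -0.34  0.49] gap 51.3 theta,r [ 0.501 91.798]
resist tang 0.62 radial 0.80 Fz 0.49
```

Released with no residual force. Next I'll back the gripper up and away, then look.

```bash

python3 -m inch '[[[-2,0,0],[0,0,0]],[[-3,0,0],[0,0,0]],[[-3,0,0],[0,0,0]],[[-3,0,0],[0,0,0]],[[0,-2,2],[0,0,0]],[[0,-2.5,3],[0,0,0]],[[0,-2.5,3],[0,0,0]],[[0,-2.5,3],[0,0,0]],[[0,-2.5,3],[0,0,0]],[[0,-2.5,3],[0,0,0]],[[0,-2.5,3],[0,0,0]],[[0,0,0],[0,0,0]]]'
python3 - <<'E'
from cell import read_camera
import cv2
a=read_camera("top");b=read_camera("scene")
cv2.imwrite("pics/top2.png",a);cv2.imwrite("pics/scene2.png",b)
a=cv2.resize(a[175:265,260:390],None,fx=6,fy=6,interpolation=cv2.INTER_CUBIC);b=cv2.resize(b[155:260,235:375],None,fx=5,fy=5,interpolation=cv2.INTER_CUBIC)
cv2.imwrite("pics/t2.png",a);cv2.imwrite("pics/s2.png",b)
E
```

```text
time_s: 11.53
eef_pos: [395.1, -336.4, 193.5]
tool_rot: [0.546, 0.449, 0.545, -0.45]
contact_force: [-0.6, 1.1, 0.1]
finger_gap: 51.3
```

View pics/t2.png

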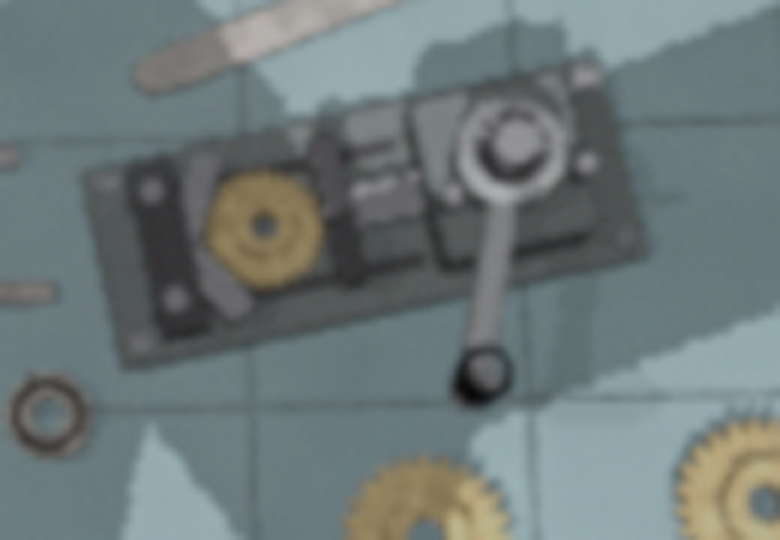

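View pics/s2.png

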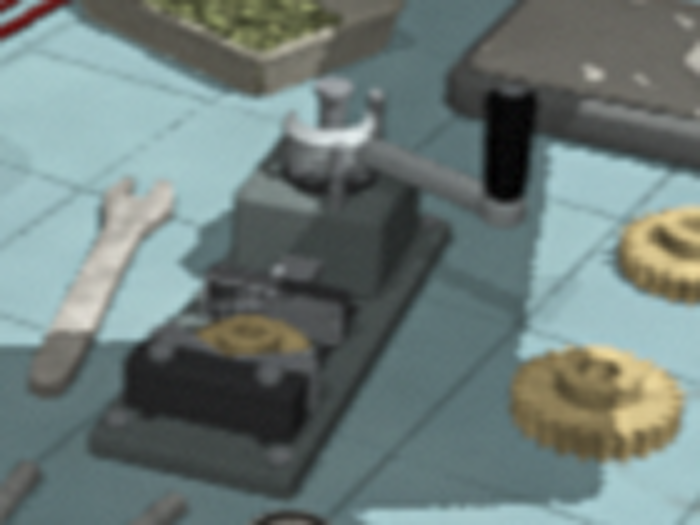

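The pictures show the gear pushed into the V (top crop (264,225)), with the jaw plate against it at (335,210). The knob is at (485,372), and the bystanders haven't moved. Next I'll check the knob's height and angle.

```bash
python3 - <<'E'
from h import *
t=lambda u,v:(260+u/6-.42,175+v/6-.42)
s=lambda u,v:(235+u/5-.4,155+v/5-.4)
k=tri(t(488,366),s(513,93));print(k)
print(theta(k[0]), "ref start", theta([524.6,-153.3]))
import cv2
a=cv2.imread("pics/scene0.png");b=cv2.imread("pics/scene2.png")
for im,(u,v) in((a,(554,55)),(b,(513,93))):
    x,y=np.round(s(u,v)).astype(int); print(im[y-4:y+26,x].sum(1))
E
```

```text
(array([ 525.19745525, -113.8486284 ,  121.16937576]), np.float64(1.666496068418474))
(np.float64(0.3729552837699246), np.float64(88.18882544226197)) ref start (np.float64(-0.07274251005440036), np.float64(90.13145954659775))
[302 299 298 269 213  89  37  27  34  21  23  27  21  20  29  29  21  31
  32  21  34  24  25  24  37 169 325 325 294 283]
[303 261 217 256 244 124  37  30  30  38  27  34  27  34  25  31  24  25
  27  24  22  24  27  21  13  61 198 327 316 296]
```

```bash
python3 -c "
from cell import job,robot
print(robot.read_state()['contact_force'])
print(job.hand_in())"
```

```text
[ 0.92381665  0.11561541 -0.21171227]
the job is handed in; nothing more can be done
None
```

The spare gear is clamped against the notched jaw, and I handed the job in at about 11.7 s of the 72 s allowed. No verdict is reported.

**What I did:**
- I gripped the knob and turned the lever clockwise to its stop at about +0.80 rad.
- I lifted it 7.5 mm, swung it back to about -0.79 rad and let it drop in.
- I turned it again until the resistance rose at about +0.48 rad. Two strokes were enough.

**Tightness:** The lever ran free at about 5.4 N at the knob. It resisted with 9.3 N on the last step and 8.9 N on a slow check, about 1.7 times the free value. By the given 0.8 N per 10 N, that is roughly 45 N of clamp, though counting by angle from where it came tight gives nearer 30 N. Both are within the 25–50 N wanted.

**Last checks:** The pictures show the gear in the V with the jaw against it. The knob top triangulates at 121 mm, against 122 mm at the start, so the lever is down. The bystanders in the two enlarged views look unmoved, and the gripper is clear with near-zero force.

**One reading disagreed:** After release, the camera puts the lever at about 0.37–0.42 rad, where the arm had read 0.48. Most likely the opening fingers nudged it back within its 0.17 rad of free play, which would not turn the hub. I did not re-feel the clamp after letting go.

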